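# Measure a pastry board with a spring tape and lock the reading

## Robot

A 7-joint arm with a two-finger parallel gripper is mounted at the origin on a cart in front of the work surface, level with it; the furniture and walls round the work are solid. World frame = base frame: x ahead of the robot, y to its left, z up, the work surface at z = 0. Lengths are in m, angles in rad, forces in N, time in s.
With the tool pointing down it reaches from about 0.425 to 0.875 m from the base axis. Payload 4.7 kg.
Tool frame: the origin (TCP) lies at the very end of the fingers, on their centre line; the grasp point (between the pads) lies 19 mm behind it; z points along the fingers, y is the line along which they close (so a half turn about z gives the same grasp; the last joint's range is limited). The gripper opens to 87 mm and grips with 3 to 60 N. Pads are 19 mm wide; open, the fingers measure 117 mm over their backs; the gripper's body (75 mm by 190 mm) begins 51 mm behind the grasp point.
Start: joints at [1.292, 0.321, -0.07, 1.45, 0.023, 1.371, -0.057], TCP at [0.188, -0.622, 0.223] pointing down, gripper open.
Joint ranges: [-2.86, 2.86], [-0.3, 2.09], [-1.38, 1.24], [0.06, 2.45], [-1.56, 4.7], [0.09, 2.05], [-2.69, 2.69]. Speed limits (rad/s): [2.57, 2.57, 3.14, 3.14, 3.14, 3.14, 3.14].

## Interface

Orientations are given as a rotation vector (axis times angle).
In Python, from bench import ctrl, vision gives the robot as it stands.
- The arm moves only by the tool jog_arm, never from a script. Its argument "increments" is a list of rows, each an object of numbers: "tx", "ty", "tz": the shift along the tool's x, y, z in mm; "wx", "wy", "wz": the turn, a rotation vector about the tool's x, y, z in rad; "gripper": the opening, from 0 (shut) to 1 (fully open). In form: [{"tx": .., "ty": .., "tz": .., "wx": .., "wy": .., "wz": .., "gripper": ..}, ...]. A call has exactly 5 rows; each row is the pose to reach, as a shift and turn from the pose commanded when the call began, along the tool's axes at that moment; what a row does not reach only later rows make up. A row lasts 1/12 s, in which the tool goes at most 41.7 mm and 7.16 degrees, less where a joint would pass 70% of its speed; a pose out of reach is approached as far as the arm can. A call with a gripper value outside its range is refused whole. The fingers move at their own pace and stop on an object; "grip_force" is the grip in N (left out, the last holds). Time passes only in rows, so rows that repeat a pose let the fingers close, or fill a call up. It gives the time, the measured TCP pose, the force, the opening and the grip force at its end, in the units of the state.
- ctrl.get_state(): the state, without advancing time (a new reading comes with each control period).
- vision.get_image(name): name is "side" or "top" or "wrist"; returns a dict with "color" (420x560x3 uint8, blue, green, red), "fx", "fy", "cx", "cy" (pixels), "k1" (the pictures are not rectified: a ray, as slopes to the right and down, at radius r is drawn at 1 + k1 r^2 times it, then the intrinsics apply), "extrinsics" (4x4, takes a point from world to camera coordinates). Camera axes: x right, y down, z forward; pixel columns grow to the right and rows downward; lengths in m; the calibration is good to about 2 mm. A picture is of the moment at which its call begins. There is no depth.
- ctrl.close_job(): hands the job in; it is judged then, once.
Trained networks look in the newest picture that a camera, given by its name, has taken for a name from the list of things; names that differ only in an ending like _2 or _b are one class to them, and where a whole thing is asked for, a point or a joint stands for the part that bears it (a point fixed in the world has none). Each returns a list of dicts, best first, with "conf" (0 to 1); they miss things now and then, are a little off and sometimes report something else, mostly with a low value. They report only what shows in the picture. A call takes as long as a camera call. They do not tell look-alikes from the thing itself.
- vision.spot_in(camera, thing): "bbox" ([left, top, right, bottom] in pixels, round what is visible of it).
The state is a dict: "time": time; "joint_positions": joint angles; "qd": joint speeds; "joint_torque": joint torques, N m; "position": TCP position; "tool_rot": TCP orientation; "ft_force": force on the tool from outside, world axes, zero at the start; "torque": the same for the moment, N m; "grip_width": opening from 0.0 (shut) to 1.0 (fully open); "grip_force": force on a finger pad.
Only numpy, scipy, OpenCV 4.12 (cv2) and the standard library are available. Lean on these libraries where they do the work, as an engineer would, in place of code of your own. Each camera call takes 0.05 s, during which the arm holds its last target. There are 200 camera calls.

## Task

Measure the depth of the pastry board with the tape measure: catch the tape's end hook behind the raised strip along the back of the board, draw the case away over the board against its spring, and stand it upright on the worktop snug and square against the board's plain front edge, so that the tape spans the board. Only then press down the front end of the rocker on top of the case to lock the tape, and leave it standing there hooked and locked, without upsetting the salt shaker, garlic or spice jar.

Things in the scene. Friction and masses are not known exactly. Their poses are not given: they have to be found in the camera images.
- pastry_board: Fixed pale wooden pastry board lying on the worktop, 170 deep (its x), 240 wide (its y), 10 thick. Origin: centre of the underside; +x points to the back edge, z up. Along the back edge stands a darker wooden strip (upstand) 12 thick, x = 73 to 85 from the origin, the full width, its top 33 above the worktop. The front edge (x = -85) is plain.
- tape_center (a point): Centre (half-way up, 36 above the underside) of the loose grey tape-measure case, 80 long (x), 42 wide (y, grip across this, upper half), 72 high, 0.35 to 0.55 kg. Its +x points the way the blade leaves, z up. The blade, 19 wide, leaves the front face 36 above the underside and stays level and in line with the case. Slippery feet: let go, a hooked tape pulls it up to an edge.
- tape_hook (a point): Lower end of the inner face (the face towards the case) of the steel hook at the blade's end: hook 22 wide, 2.5 thick, hanging from the blade at 36 down to 8 above the case's underside. Axes as the case. With the blade fully in, this face is 24 ahead of the case's front face (64 ahead of tape_center), so the 12 thick upstand fits between with the case standing over the board.
- tape_front (a point): Middle of the case's front face, 5 above its underside: what comes to rest against the board's front edge. Axes as the case.
- tape_blade (a joint): How far the blade is drawn out, m: 0 fully in, 0.19 at most. Gap from the case's front face to the hook's inner face = 0.024 + this value. The spring pulls it in with 2.8 N (in) to 3.3 N (out). 0.146 when the tape spans the board's 170 exactly.
- tape_lock (a joint): Rocker lock on top of the case, rad: 0 unlocked (front end up, as at the start), 0.21 to 0.34 locked (front end down until it stops). It is stiff and stays where it is left. Push its front end with 3 to 8 N until it stops; once locked the blade can no longer slide. Pressing the rear end unlocks it.
- lock_front (a point): Top of the raised black pad (14 long, 19 wide) on the front end of the rocker, 18 ahead of the middle of the case, 86 above the case's underside when unlocked and 82 when locked; the pad to press straight down.
- salt_center (a point): Half-way up the salt shaker (44 across, 90 high), a bystander.
- garlic_center (a point): Centre of the garlic bulb (about 54 across, 53 high), a bystander.
- jar_center (a point): Half-way up the black-capped spice jar (39 across, 90 high), a bystander.
Not all that is in view belongs to the job. Leave any pink look-alike of the part that bears tape_center alone.

How it is judged:
On the way, in this order (a step that is already met when the one before it is completed fails the run):
1. the hook is caught behind the upstand and the tape is being drawn out, unlocked (x of tape_hook in the frame of pastry_board between 0.082 and 0.095 m and z of tape_hook in the frame of pastry_board below 0.03 m and value of joint tape_blade above 0.03 m and value of joint tape_lock below 0.12 rad), for 0.1 s.
2. still unlocked, the case stands on the worktop in front of the board with the hook still caught, the tape spanning the board (x of tape_hook in the frame of pastry_board between 0.082 and 0.095 m and z of tape_hook in the frame of pastry_board below 0.025 m and x of tape_front in the frame of pastry_board below -0.082 m and height (world z) of tape_center below 0.04 m and value of joint tape_lock below 0.12 rad), for 0.2 s.
At the end, for the whole second after the job is handed in: Rocker locked (above 0.18 rad); hook within 7 mm behind the upstand, its end 8 mm or more below the upstand's top; case released, at rest, upright on the worktop, its front within 6 mm of the board's front edge and square within 0.1 rad; bystanders within 3 cm of their starts (value of joint tape_lock above 0.18 rad and x of tape_hook in the frame of pastry_board between 0.082 and 0.092 m and z of tape_hook in the frame of pastry_board below 0.025 m and y of tape_hook in the frame of pastry_board between -0.115 and 0.115 m and x of tape_front in the frame of pastry_board between -0.091 and -0.082 m and angle between the x axis of tape_center and the x axis of pastry_board, either way round below 0.1 rad and height (world z) of tape_center below 0.04 m and angle between tape_center's own z axis and vertical below 0.08 rad and linear speed of tape below 0.01 m/s); the robot touches nothing.
It fails at once if a bystander (salt shaker, garlic or spice jar) is shoved more than 3 cm or knocked over (distance of any of salt_center, garlic_center, jar_center from where it was at the start of the episode above 0.03 m).
It also fails if it takes over 58 s, if anything falls off the work surface, if the arm or the gripper's body presses on something with over 40 N, if the wrist force passes 120 N, or if a joint passes its speed limit or range.

## Working session

There is one attempt and no reset: what is moved stays moved. The work goes in short steps, Python scripts to look and compute and a tool call to move; the robot and the scene stay as the last step left them, time stands still between calls to the robot, and variables do not carry over. Pictures are saved under pics/ and viewed, at most 10 in all, crops included, and the job is handed in when it is done.

Besides the shell and the picture viewer there is one more tool, called after ">>>" as a command line: name --argument value ..., lists and objects as JSON in quotes. jog_arm: Moves the arm, as the interface text tells. Its arguments: {"type":"object","properties":{"increments":{"type":"array"},"grip_force":{"type":"number"}},"required":["increments"]}

```bash
mkdir -p pics; ls; cat > h.py <<'E'
import numpy as np, cv2
from bench import ctrl, vision
def snap(cam,fn=None):
    im=vision.get_image(cam)
    if fn: cv2.imwrite('pics/'+fn,im['color'])
    return im
def ray(im,u,v):
    K=np.array([[im['fx'],0,im['cx']],[0,im['fy'],im['cy']],[0,0,1]])
    p=cv2.undistortPoints(np.array([[[u,v]]],float),K,np.array([im['k1'],0,0,0,0.]))[0,0]
    E=np.array(im['extrinsics']);R=E[:3,:3];t=E[:3,3]
    return -R.T@t, R.T@np.array([p[0],p[1],1.])
def atz(im,u,v,z):
    o,d=ray(im,u,v); return o+d*(z-o[2])/d[2]
def proj(im,P):
    K=np.array([[im['fx'],0,im['cx']],[0,im['fy'],im['cy']],[0,0,1]])
    E=np.array(im['extrinsics'])
    return cv2.projectPoints(np.atleast_2d(np.array(P,float)),cv2.Rodrigues(E[:3,:3])[0],E[:3,3],K,np.array([im['k1'],0,0,0,0.]))[0][:,0]
E
python3 - <<'E'
from h import *
s=ctrl.get_state();print({k:np.round(v,3).tolist() for k,v in s.items()})
ims={}
for c in['top','side']:
    im=snap(c,c+'0.png');ims[c]=im
    o,d=ray(im,280,210);print(c,o.round(3),d.round(3),im['fx'],im['k1'])
    for t in['tape_center','pastry_board','tape_hook','lock_front','salt_center','garlic_center','jar_center']:
        print(t,[(np.round(b['bbox']).tolist(),round(b['conf'],2)) for b in vision.spot_in(c,t)][:4])
a=np.hstack([ims['top']['color'],ims['side']['color']]);cv2.imwrite('pics/both.png',cv2.resize(a,(800,300)))
E
```

```text
pics
{'time': 0.0, 'joint_positions': [1.292, 0.322, -0.07, 1.452, 0.023, 1.371, -0.057], 'qd': [0.001, 0.001, 0.001, 0.0, 0.002, -0.001, 0.001], 'joint_torque': [-0.0, -49.129, -0.404, -31.253, -0.064, 0.044, 0.0], 'position': [0.187, -0.622, 0.221], 'tool_rot': [-3.106, -0.458, 0.001], 'ft_force': [-0.688, -0.106, 0.094], 'torque': [0.008, 0.013, 0.003], 'grip_force': 0.0, 'grip_width': 1.0}
top [0.45  0.084 1.643] [ 0.05  -0.028 -0.999] 535.1016917323402 -0.00098314175511671
tape_center [([381.0, 206.0, 404.0, 241.0], 0.69), ([348.0, 262.0, 388.0, 276.0], 0.56)]
pastry_board [([213.0, 158.0, 302.0, 234.0], 0.97)]
tape_hook [([390.0, 209.0, 396.0, 212.0], 0.53), ([384.0, 266.0, 389.0, 268.0], 0.42)]
lock_front [([388.0, 217.0, 396.0, 233.0], 0.59), ([356.0, 265.0, 376.0, 275.0], 0.52)]
salt_center [([130.0, 220.0, 150.0, 229.0], 0.55), ([214.0, 160.0, 300.0, 232.0], 0.48)]
garlic_center [([140.0, 154.0, 158.0, 172.0], 0.75)]
jar_center [([378.0, 146.0, 388.0, 161.0], 0.69)]
side [0.452 0.8   0.747] [ 0.087 -0.723 -0.686] 400.9098261673147 -0.0900665223410596
tape_center [([349.0, 139.0, 362.0, 172.0], 0.83), ([295.0, 124.0, 329.0, 153.0], 0.81)]
pastry_board [([229.0, 198.0, 308.0, 275.0], 0.72)]
tape_hook []
lock_front [([174.0, 328.0, 199.0, 351.0], 0.6), ([353.0, 140.0, 362.0, 151.0], 0.44)]
salt_center [([262.0, 340.0, 287.0, 377.0], 0.89)]
garlic_center [([172.0, 324.0, 202.0, 352.0], 0.77)]
jar_center [([241.0, 119.0, 254.0, 152.0], 0.67)]
```

View pics/top0.png

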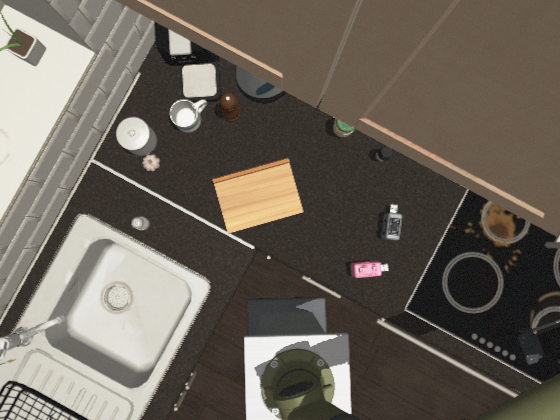

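View pics/side0.png

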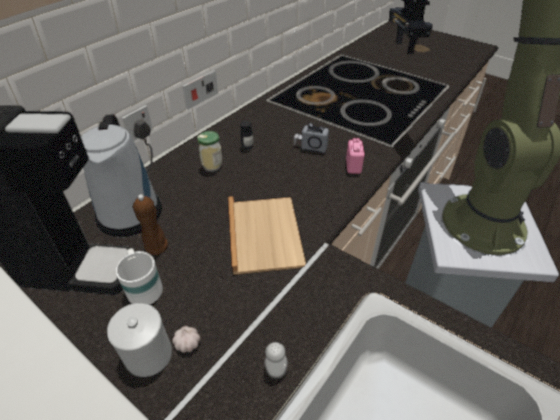

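Top view: the board is at about (258,197), with its dark strip along the upper edge from (214,180) to (289,160). There are two tape candidates. The grey one at (392,223) has its hook at the top (393,210), and the pink one is at (368,269). The description says grey, so pink is the look-alike. I'll confirm in an enlarged crop.

```bash
python3 - <<'E'
from h import *
im=vision.get_image('top');c=im['color']
a=cv2.resize(c[195:285,340:420],None,fx=6,fy=6,interpolation=cv2.INTER_CUBIC)
b=cv2.resize(c[145:245,205:310],None,fx=4,fy=4,interpolation=cv2.INTER_CUBIC)
o=np.zeros((540,910,3),np.uint8);o[:540,:480]=a;o[:400,490:]=b;o=o[:,:]
o=cv2.resize(o,(800,475));cv2.imwrite('pics/crop.png',o)
# board top colour mask
hsv=cv2.cvtColor(c,cv2.COLOR_BGR2HSV);m=np.zeros(c.shape[:2],np.uint8)
r=hsv[140:250,200:315];m[140:250,200:315]=((r[...,0]<28)&(r[...,1]>60)&(r[...,2]>120)).astype(np.uint8)
cs=max(cv2.findContours(m,0,2)[0],key=cv2.contourArea)
rc=cv2.minAreaRect(cs);print('rect',rc)
for p in cv2.boxPoints(rc): print(p.round(1),atz(im,*p,0.01).round(4),atz(im,*p,0.033).round(4))
for n,p,z in[('tape top',(392.5,223.5),.075),('hook',(393,210.5),.036),('pink',(366,269.5),.075),('salt',(140,224.5),.045),('garlic',(149.5,163),.027),('jar',(383,154),.045)]:
    print(n,atz(im,*p,z).round(3))
E
```

```text
rect ((257.7075500488281, 195.22640991210938), (56.59254455566406, 79.53175354003906), 74.05460357666016)
[211.7 178.9] [0.6327 0.2442 0.01  ] [0.6301 0.242  0.033 ]
[288.2 157.1] [0.6936 0.0081 0.01  ] [0.6902 0.0092 0.033 ]
[303.7 211.5] [ 0.5252 -0.0345  0.01  ] [ 0.5241 -0.0328  0.033 ]
[227.2 233.4] [0.4649 0.2006 0.01  ] [0.4647 0.199  0.033 ]
tape top [ 0.48  -0.289  0.075]
hook [ 0.52  -0.301  0.036]
pink [ 0.348 -0.206  0.075]
salt [0.498 0.458 0.045]
garlic [0.684 0.43  0.027]
jar [ 0.69  -0.275  0.045]
```

View pics/crop.png

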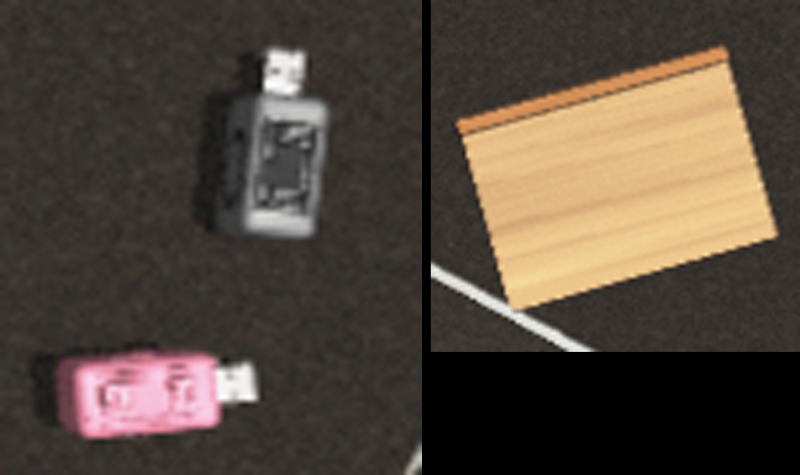

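The enlarged crop confirms it: the grey case has its top centre at about (394,227) and its blade and hook pointing up, ending at (394,204). The pink one below it stays alone. Next I'll refine the board and tape poses by fitting silhouettes.

```bash
cat >> h.py <<'E'
from scipy.optimize import minimize
from scipy.spatial.transform import Rotation as Rn
def box(x0,x1,y0,y1,z0,z1): return np.array([[x,y,z] for x in(x0,x1) for y in(y0,y1) for z in(z0,z1)])
def place(P,q):
    c,s=np.cos(q[2]),np.sin(q[2]); return np.c_[q[0]+c*P[:,0]-s*P[:,1],q[1]+s*P[:,0]+c*P[:,1],P[:,2]]
BOARD=[box(-.085,.085,-.12,.12,0,.01),box(.073,.085,-.12,.12,0,.033)]
def fit(im,mask,parts,q0):
    S=4
    M=cv2.GaussianBlur(cv2.resize(mask.astype(np.float32),None,fx=S,fy=S,interpolation=cv2.INTER_LINEAR),(0,0),4)
    def cost(q):
        R=np.zeros(M.shape,np.float32)
        for P in parts:
            p=(proj(im,place(P,q))+.5)*S-.5
            cv2.fillConvexPoly(R,cv2.convexHull(np.round(p*16).astype(np.int32)),1,shift=4)
        return float(((cv2.GaussianBlur(R,(0,0),4)-M)**2).sum())
    r=minimize(cost,q0,method='Nelder-Mead',options=dict(initial_simplex=np.array(q0)+np.array([[0,0,0],[.01,0,0],[0,.01,0],[0,0,.08]]),xatol=1e-4,maxiter=150))
    return r.x,r.fun/S/S
def plan(x,y,z,yaw):
    """tool down, tool y axis along the yaw+90 direction; gives the shifts in mm in tool axes, total wz"""
    s=ctrl.get_state();R=Rn.from_rotvec(s['tool_rot']);M=R.as_matrix()
    d=M.T@(np.array([x,y,z])-s['position'])*1000
    best=None
    for k in(0,np.pi):
        a=yaw+k;T=np.array([[np.cos(a),np.sin(a),0],[np.sin(a),-np.cos(a),0],[0,0,-1]])
        w=(R.inv()*Rn.from_matrix(T)).as_rotvec()
        if best is None or np.linalg.norm(w)<np.linalg.norm(best): best=w
    print('shift',d.round(1),'w',best.round(3),'pos',np.round(s['position'],4),'q7',np.round(s['joint_positions'][6],2),'t',round(s['time'],2),'F',np.round(s['ft_force'],1),'grip',round(s['grip_width'],3),round(s['grip_force'],1))
E
python3 - <<'E'
from h import *
for cam,roi in(('top',(140,250,200,315)),('side',(180,290,215,320))):
    im=vision.get_image(cam);c=im['color'];hsv=cv2.cvtColor(c,cv2.COLOR_BGR2HSV)
    m=np.zeros(c.shape[:2],np.uint8);a,b,e,f=roi;r=hsv[a:b,e:f]
    mm=((r[...,0]<28)&(r[...,1]>60)&(r[...,2]>90)).astype(np.uint8)
    n,l,st,_=cv2.connectedComponentsWithStats(mm);k=1+np.argmax(st[1:,4]);m[a:b,e:f]=l==k
    print(cam,fit(im,m,BOARD,[.578,.105,.25]))
    if cam=='top':
        C=atz(im,393.9,226.7,.072);H=atz(im,394.1,208.3,.036);print('tape',C,H,'yaw',np.arctan2(*(H-C)[1::-1]))
        g=[atz(im,u,v,.072) for u,v in((387,213.4),(402.6,213.4),(386.5,240),(400.3,240))];print(np.round(g,4))
C=C;plan(C[0],C[1],.22,0.)
E
```

```text
top (array([0.57811518, 0.1042565 , 0.24938973]), np.float64(5.536886215209961))
tape [ 0.47047728 -0.29344312  0.072     ] [ 0.52625006 -0.30479016  0.036     ] yaw -0.20071191461269253
[[ 0.5101 -0.2746  0.072 ]
 [ 0.5089 -0.3205  0.072 ]
 [ 0.4321 -0.2703  0.072 ]
 [ 0.431  -0.3107  0.072 ]]
side (array([0.57673783, 0.10321771, 0.24586827]), np.float64(33.43030548095703))
shift [ 365.8 -233.3    2.6] w [0.    0.    0.293] pos [ 0.1876 -0.6224  0.2226] q7 -0.06 t 0.95 F [-0.3 -0.7 -0.3] grip 0.998 0.0
```

>>> jog_arm --increments '[{"tx":34,"ty":-22},{"tx":68,"ty":-44},{"tx":102,"ty":-66},{"tx":136,"ty":-88},{"tx":170,"ty":-110}]'

```text
validation failed for argument at $.in...
```

>>> jog_arm --increments '[{"tx":34,"ty":-22},{"tx":68,"ty":-44},{"tx":102,"ty":-66},{"tx":136,"ty":-88},{"tx":170,"ty":-110}]'

```text
validation failed for argument at $.in...
```

>>> jog_arm --increments '[{"tx":10,"ty":-5,"wz":0.1},{"tx":10,"ty":-5,"wz":0.2},{"tx":10,"ty":-5,"wz":0.3},{"tx":10,"ty":-5,"wz":0.4},{"tx":10,"ty":-5,"wz":0.4}]'

```text
validation failed for argument at $.in...
```

```bash
python3 - <<'E'
from h import *
plan(.4705,-.2934,.22,-.15)
im=snap('wrist','w1.png');print(np.round(im['extrinsics'],3).tolist(),im['fx'],im['k1'])
print([np.round(b['bbox']).tolist()+[b['conf']] for b in vision.spot_in('wrist','tape_center')], [np.round(b['bbox']).tolist()+[b['conf']] for b in vision.spot_in('wrist','tape_hook')])
E
```

```text
shift [ 365.8 -233.3    2.6] w [0.    0.    0.443] pos [ 0.1876 -0.6224  0.2226] q7 -0.06 t 0.95 F [-0.3 -0.7 -0.3] grip 0.998 0.0
[[0.288, -0.958, 0.0, -0.65], [-0.92, -0.277, 0.277, -0.033], [-0.265, -0.08, -0.961, 0.391], [0.0, 0.0, 0.0, 1.0]] 325.4371064089896 -0.06924836838567118
[] []
```

View pics/w1.png

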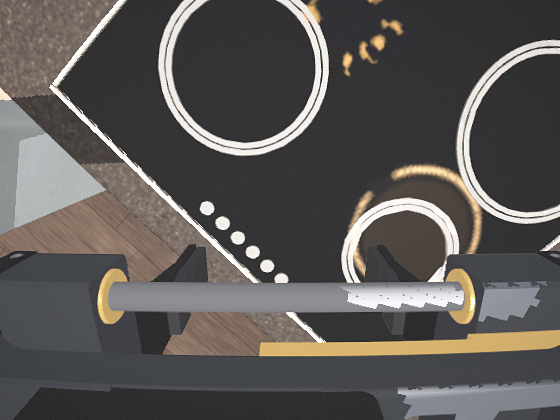

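The arm hasn't moved: the wrist view still shows the hob, because the rows need every field. I'll resend them in full.

>>> jog_arm --increments '[{"tx":34,"ty":-22,"tz":0,"wx":0,"wy":0,"wz":0,"gripper":1},{"tx":68,"ty":-44,"tz":0,"wx":0,"wy":0,"wz":0,"gripper":1},{"tx":102,"ty":-66,"tz":0,"wx":0,"wy":0,"wz":0,"gripper":1},{"tx":136,"ty":-88,"tz":0,"wx":0,"wy":0,"wz":0,"gripper":1},{"tx":170,"ty":-110,"tz":0,"wx":0,"wy":0,"wz":0,"gripper":1}]'

```text
time: 1.52
position: [0.3196, -0.4664, 0.2228]
tool_rot: [3.107, 0.458, 0.0]
ft_force: [0.3, -0.2, 0.3]
grip_width: 1.003
grip_force: 0.0
```

>>> jog_arm --increments '[{"tx":34,"ty":-22,"tz":0,"wx":0,"wy":0,"wz":0,"gripper":1},{"tx":68,"ty":-44,"tz":0,"wx":0,"wy":0,"wz":0,"gripper":1},{"tx":102,"ty":-66,"tz":0,"wx":0,"wy":0,"wz":0,"gripper":1},{"tx":136,"ty":-88,"tz":0,"wx":0,"wy":0,"wz":0,"gripper":1},{"tx":170,"ty":-110,"tz":0,"wx":0,"wy":0,"wz":0,"gripper":1}]'

```text
time: 1.93
position: [0.4506, -0.312, 0.223]
tool_rot: [3.107, 0.458, 0.001]
ft_force: [0.2, -0.2, -0.6]
grip_width: 0.999
grip_force: 0.0
```

>>> jog_arm --increments '[{"tx":10,"ty":-5,"tz":0,"wx":0,"wy":0,"wz":0.1,"gripper":1},{"tx":20,"ty":-10,"tz":0,"wx":0,"wy":0,"wz":0.2,"gripper":1},{"tx":20,"ty":-10,"tz":0,"wx":0,"wy":0,"wz":0.3,"gripper":1},{"tx":20,"ty":-10,"tz":0,"wx":0,"wy":0,"wz":0.4,"gripper":1},{"tx":20,"ty":-10,"tz":0,"wx":0,"wy":0,"wz":0.4,"gripper":1}]'

```text
time: 2.35
position: [0.4661, -0.298, 0.2226]
tool_rot: [3.137, -0.171, 0.0]
ft_force: [0.3, 0.7, -0.4]
grip_width: 1.001
grip_force: 0.0
```

```bash
python3 - <<'E'
from h import *
plan(.4705,-.2934,.22,-.15)
im=snap('wrist','w2.png');print(np.round(im['extrinsics'],3).tolist())
print([np.round(b['bbox']).tolist()+[b['conf']] for b in vision.spot_in('wrist','tape_center')], [np.round(b['bbox']).tolist()+[b['conf']] for b in vision.spot_in('wrist','tape_hook')])
for q in([.4705,-.2934,-.1],[.4705,-.2934,-.2]):
    print(proj(im,place(np.r_[box(-.04,.04,-.021,.021,.072,.072)[::2],[[.064,0,.036],[.064,0,.008]]],q)).round(0).tolist())
E
```

```text
shift [ 3.9 -5.   2.6] w [ 0.    -0.     0.041] pos [ 0.4661 -0.298   0.2226] q7 -1.2 t 2.35 F [ 0.3  0.7 -0.4] grip 1.001 0.0
[[-0.109, -0.994, 0.001, -0.245], [-0.955, 0.105, 0.277, 0.443], [-0.275, 0.03, -0.961, 0.528], [0.0, 0.0, 0.0, 1.0]]
[[192.0, 265.0, 285.0, 326.0, 0.91], [260.0, 128.0, 305.0, 228.0, 0.72]] [[274.0, 121.0, 292.0, 144.0, 0.67], [266.0, 274.0, 283.0, 284.0, 0.43]]
[[302.0, 232.0], [261.0, 233.0], [302.0, 153.0], [258.0, 154.0], [281.0, 127.0], [281.0, 126.0]]
[[298.0, 234.0], [257.0, 231.0], [306.0, 156.0], [263.0, 152.0], [287.0, 127.0], [287.0, 126.0]]
```

View pics/w2.png

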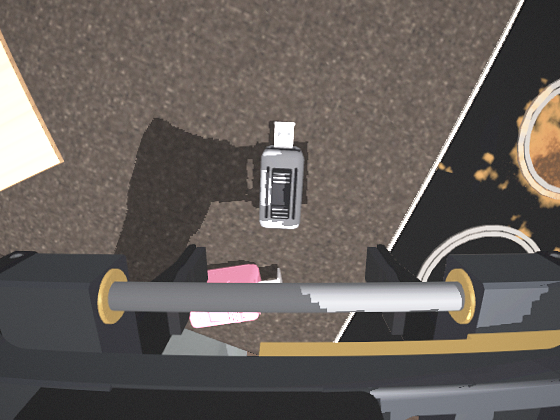

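The wrist view shows the grey case top at cols 260–303, rows 149–228, with the hook centre at (284,121). That puts the case at about (0.475, -0.293) with yaw about -0.15. I'll descend and grip it.

>>> jog_arm --increments '[{"tx":8,"ty":-4,"tz":25,"wx":0,"wy":0,"wz":0.04,"gripper":1},{"tx":8,"ty":-4,"tz":60,"wx":0,"wy":0,"wz":0.04,"gripper":1},{"tx":8,"ty":-4,"tz":95,"wx":0,"wy":0,"wz":0.04,"gripper":1},{"tx":8,"ty":-4,"tz":120,"wx":0,"wy":0,"wz":0.04,"gripper":1},{"tx":8,"ty":-4,"tz":130,"wx":0,"wy":0,"wz":0.04,"gripper":1}]'

```text
time: 2.92
position: [0.4715, -0.2939, 0.0884]
tool_rot: [-3.13, 0.228, 0.009]
ft_force: [-1.1, -0.8, -0.4]
grip_width: 1.003
grip_force: 0.0
```

>>> jog_arm --increments '[{"tx":0,"ty":0,"tz":15,"wx":0,"wy":0,"wz":0,"gripper":1},{"tx":0,"ty":0,"tz":30,"wx":0,"wy":0,"wz":0,"gripper":1},{"tx":0,"ty":0,"tz":45,"wx":0,"wy":0,"wz":0,"gripper":1},{"tx":0,"ty":0,"tz":53,"wx":0,"wy":0,"wz":0,"gripper":1},{"tx":0,"ty":0,"tz":55,"wx":0,"wy":0,"wz":0,"gripper":1}]'

```text
time: 3.33
position: [0.4737, -0.2951, 0.0368]
tool_rot: [-3.132, 0.23, 0.002]
ft_force: [-0.2, 0.4, -0.7]
grip_width: 0.997
grip_force: 0.0
```

>>> jog_arm --increments '[{"tx":0,"ty":0,"tz":0,"wx":0,"wy":0,"wz":0,"gripper":0.7},{"tx":0,"ty":0,"tz":0,"wx":0,"wy":0,"wz":0,"gripper":0.6},{"tx":0,"ty":0,"tz":0,"wx":0,"wy":0,"wz":0,"gripper":0.5},{"tx":0,"ty":0,"tz":0,"wx":0,"wy":0,"wz":0,"gripper":0.4},{"tx":0,"ty":0,"tz":0,"wx":0,"wy":0,"wz":0,"gripper":0.4}]' --grip_force 30

```text
time: 3.75
position: [0.4747, -0.2954, 0.0383]
tool_rot: [3.132, -0.231, 0.002]
ft_force: [-0.9, 0.4, -0.2]
grip_width: 0.703
grip_force: 0.0
```

>>> jog_arm --increments '[{"tx":0,"ty":0,"tz":0,"wx":0,"wy":0,"wz":0,"gripper":0.4},{"tx":0,"ty":0,"tz":0,"wx":0,"wy":0,"wz":0,"gripper":0.3},{"tx":0,"ty":0,"tz":0,"wx":0,"wy":0,"wz":0,"gripper":0.3},{"tx":0,"ty":0,"tz":0,"wx":0,"wy":0,"wz":0,"gripper":0.3},{"tx":0,"ty":0,"tz":0,"wx":0,"wy":0,"wz":0,"gripper":0.3}]' --grip_force 30

```text
time: 4.17
position: [0.4743, -0.295, 0.0377]
tool_rot: [-3.133, 0.231, 0.0]
ft_force: [-0.0, 1.2, 2.2]
grip_width: 0.479
grip_force: 30.0
```

Gripped at 41.7 mm, which matches the case width. Now I'll lift it and check the hook's position relative to the tool.

>>> jog_arm --increments '[{"tx":0,"ty":0,"tz":-15,"wx":0,"wy":0,"wz":0,"gripper":0.3},{"tx":0,"ty":0,"tz":-35,"wx":0,"wy":0,"wz":0,"gripper":0.3},{"tx":0,"ty":0,"tz":-60,"wx":0,"wy":0,"wz":0,"gripper":0.3},{"tx":0,"ty":0,"tz":-75,"wx":0,"wy":0,"wz":0,"gripper":0.3},{"tx":0,"ty":0,"tz":-80,"wx":0,"wy":0,"wz":0,"gripper":0.3}]'

```text
time: 4.58
position: [0.4751, -0.2957, 0.1193]
tool_rot: [3.132, -0.231, 0.004]
ft_force: [0.7, -0.2, -5.6]
grip_width: 0.482
grip_force: 30.0
```

```bash
python3 - <<'E'
from h import *
im=snap('wrist','w3.png')
b=[(np.round(b['bbox'],1).tolist(),round(b['conf'],2)) for b in vision.spot_in('wrist','tape_hook')];print(b)
s=ctrl.get_state();p=s['position'];yaw=2*np.arctan2(s['tool_rot'][1],s['tool_rot'][0]);yaw=(yaw+np.pi/2)%np.pi-np.pi/2;print(p,yaw)
z0=p[2]-.0377
for dx in(-.005,0,.005):
    P=np.array([[.064+dx,-.011,.036+z0],[.064+dx,.011,.036+z0],[.0665+dx,0,.036+z0],[.0665+dx,0,.008+z0],[.04+dx,0,.072+z0]])
    print(dx,proj(im,place(P,[p[0],p[1],yaw])).round(1).tolist())
cv2.imwrite('pics/w3c.png',cv2.resize(im['color'][50:300,180:380],None,fx=2.4,fy=2.4))
# target: case centre at board (.027,-.05)
b=[.5778,.1040,.2485]
for bx in(.027,-.03,-.125):
    print(bx,place(np.array([[bx,-.05,0]]),b)[0].round(4))
t=place(np.array([[.027,-.05,0]]),b)[0];plan(t[0],t[1],.118,b[2])
E
```

```text
[([265.5, 140.1, 308.3, 186.3], 0.71)]
[ 0.47415453 -0.29523478  0.11747354] -0.14729423250805107
-0.005 [[307.6, 155.7], [264.1, 155.8], [285.9, 150.7], [285.8, 146.3], [286.0, 222.7]]
0 [[307.7, 145.7], [264.0, 145.8], [285.8, 140.7], [285.8, 137.6], [286.0, 211.3]]
0.005 [[307.9, 135.6], [263.8, 135.6], [285.8, 130.5], [285.8, 128.8], [286.0, 199.6]]
0.027 [0.6163 0.0622 0.    ]
-0.03 [0.561  0.0482 0.    ]
-0.125 [0.4689 0.0248 0.    ]
shift [  88.1 -374.4   -0.7] w [ 0.    -0.    -0.396] pos [ 0.4742 -0.2952  0.1175] q7 -1.27 t 4.68 F [-0.4 -0.3 -5.8] grip 0.48 30.0
```

View pics/w3c.png

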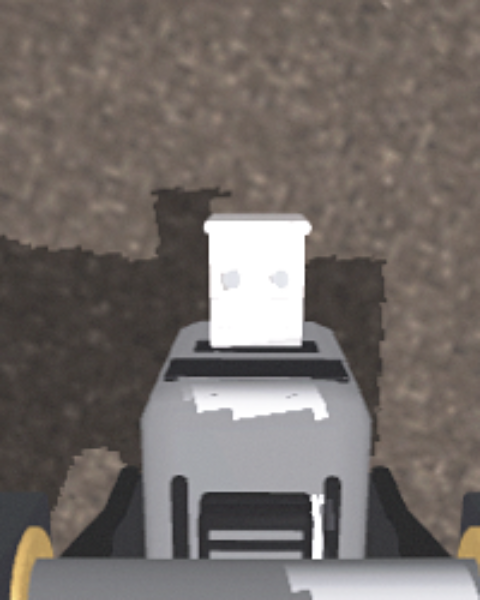

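The hook edge is at crop row 213, image row 139. That is within 1 mm of the expected position, and the blade is centred. I'll carry the case over the board, turning it square.

>>> jog_arm --increments '[{"tx":9,"ty":-37,"tz":0,"wx":0,"wy":0,"wz":0,"gripper":0.3},{"tx":18,"ty":-74,"tz":0,"wx":0,"wy":0,"wz":0,"gripper":0.3},{"tx":27,"ty":-111,"tz":0,"wx":0,"wy":0,"wz":0,"gripper":0.3},{"tx":36,"ty":-148,"tz":0,"wx":0,"wy":0,"wz":0,"gripper":0.3},{"tx":45,"ty":-185,"tz":0,"wx":0,"wy":0,"wz":0,"gripper":0.3}]'

```text
time: 5.1
position: [0.5446, -0.1169, 0.1152]
tool_rot: [-3.132, 0.232, 0.006]
ft_force: [0.2, -0.5, -6.0]
grip_width: 0.481
grip_force: 30.0
```

>>> jog_arm --increments '[{"tx":9,"ty":-37,"tz":0,"wx":0,"wy":0,"wz":-0.08,"gripper":0.3},{"tx":18,"ty":-74,"tz":0,"wx":0,"wy":0,"wz":-0.16,"gripper":0.3},{"tx":27,"ty":-111,"tz":0,"wx":0,"wy":0,"wz":-0.24,"gripper":0.3},{"tx":36,"ty":-148,"tz":0,"wx":0,"wy":0,"wz":-0.32,"gripper":0.3},{"tx":42,"ty":-188,"tz":0,"wx":0,"wy":0,"wz":-0.396,"gripper":0.3}]'

```text
time: 5.52
position: [0.6143, 0.0614, 0.1149]
tool_rot: [3.116, 0.394, -0.006]
ft_force: [1.5, -1.5, -5.2]
grip_width: 0.48
grip_force: 30.0
```

>>> jog_arm --increments '[{"tx":0,"ty":0,"tz":0,"wx":0,"wy":0,"wz":0,"gripper":0.3},{"tx":0,"ty":0,"tz":0,"wx":0,"wy":0,"wz":0,"gripper":0.3},{"tx":0,"ty":0,"tz":0,"wx":0,"wy":0,"wz":0,"gripper":0.3},{"tx":0,"ty":0,"tz":0,"wx":0,"wy":0,"wz":0,"gripper":0.3},{"tx":0,"ty":0,"tz":0,"wx":0,"wy":0,"wz":0,"gripper":0.3}]'

```text
time: 5.93
position: [0.6144, 0.0589, 0.1164]
tool_rot: [3.117, 0.385, -0.003]
ft_force: [0.4, -0.1, -4.7]
grip_width: 0.482
grip_force: 30.0
```

```bash
python3 - <<'E'
from h import *
b=[.5778,.1040,.2485]
t=place(np.array([[.026,-.05,0]]),b)[0];plan(t[0],t[1],.118,b[2])
im=snap('wrist');cv2.imwrite('pics/w4.png',im['color'])
P=np.array([[.085,.04,.033],[.085,-.12,.033],[.073,-.12,.033],[.073,.04,.033],[.085,0,.033],[.073,0,.033]])
print(proj(im,place(P,b)).round(1).tolist())
im=snap('side');cv2.imwrite('pics/s4.png',cv2.resize(im['color'][130:300,190:390],None,fx=3,fy=3))
E
```

```text
shift [ 1.6 -2.7 -1.6] w [ 0.001  0.002 -0.003] pos [0.6144 0.0589 0.1164] q7 -1.63 t 5.93 F [ 0.4 -0.1 -4.7] grip 0.482 30.0
[[161.9, 141.3], [376.0, 140.2], [374.9, 156.4], [163.4, 157.3], [214.8, 140.6], [215.7, 156.8]]
```

View pics/w4.png

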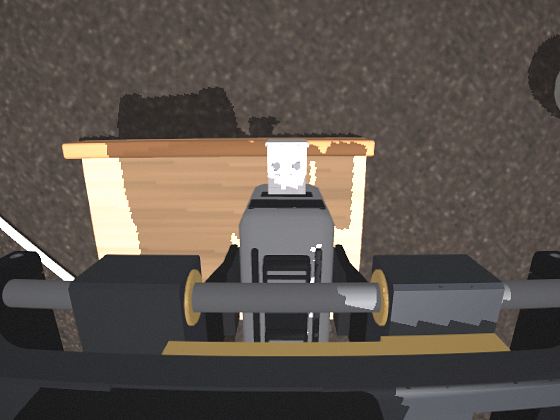

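The wrist view shows the upstand's back corner at (373,141), against a predicted (376,140), and its front edge at row 155, so it agrees to about 2 mm. The hook at (288,142) is ready to pass behind it, so I'll descend.

>>> jog_arm --increments '[{"tx":2,"ty":0,"tz":10,"wx":0,"wy":0,"wz":0,"gripper":0.3},{"tx":2,"ty":0,"tz":20,"wx":0,"wy":0,"wz":0,"gripper":0.3},{"tx":2,"ty":0,"tz":30,"wx":0,"wy":0,"wz":0,"gripper":0.3},{"tx":2,"ty":0,"tz":36,"wx":0,"wy":0,"wz":0,"gripper":0.3},{"tx":2,"ty":0,"tz":40,"wx":0,"wy":0,"wz":0,"gripper":0.3}]'

```text
time: 6.45
position: [0.6158, 0.0613, 0.0755]
tool_rot: [-3.117, -0.39, 0.005]
ft_force: [-0.8, -0.3, -5.2]
grip_width: 0.481
grip_force: 30.0
```

>>> jog_arm --increments '[{"tx":0,"ty":0,"tz":5,"wx":0,"wy":0,"wz":0,"gripper":0.3},{"tx":0,"ty":0,"tz":10,"wx":0,"wy":0,"wz":0,"gripper":0.3},{"tx":0,"ty":0,"tz":15,"wx":0,"wy":0,"wz":0,"gripper":0.3},{"tx":0,"ty":0,"tz":20,"wx":0,"wy":0,"wz":0,"gripper":0.3},{"tx":0,"ty":0,"tz":25,"wx":0,"wy":0,"wz":0,"gripper":0.3}]'

```text
time: 6.87
position: [0.6171, 0.0616, 0.0522]
tool_rot: [3.117, 0.39, 0.001]
ft_force: [0.4, 0.2, -5.3]
grip_width: 0.478
grip_force: 30.0
```

```bash
python3 - <<'E'
from h import *
b=[.5778,.1040,.2485]
t=place(np.array([[.026,-.05,0]]),b)[0];plan(t[0],t[1],.0507,b[2])
im=snap('side');w=snap('wrist')
o=np.zeros((600,800,3),np.uint8)
o[:,:400]=cv2.resize(im['color'][150:270,220:300],(400,600));o[:,400:]=cv2.resize(w['color'][80:245,225:335],(400,600))
cv2.imwrite('pics/s5.png',o)
E
```

```text
shift [-1.7 -0.8  1.5] w [ 0. -0.  0.] pos [0.6171 0.0616 0.0522] q7 -1.66 t 6.87 F [ 0.4  0.2 -5.3] grip 0.478 30.0
```

View pics/s5.png

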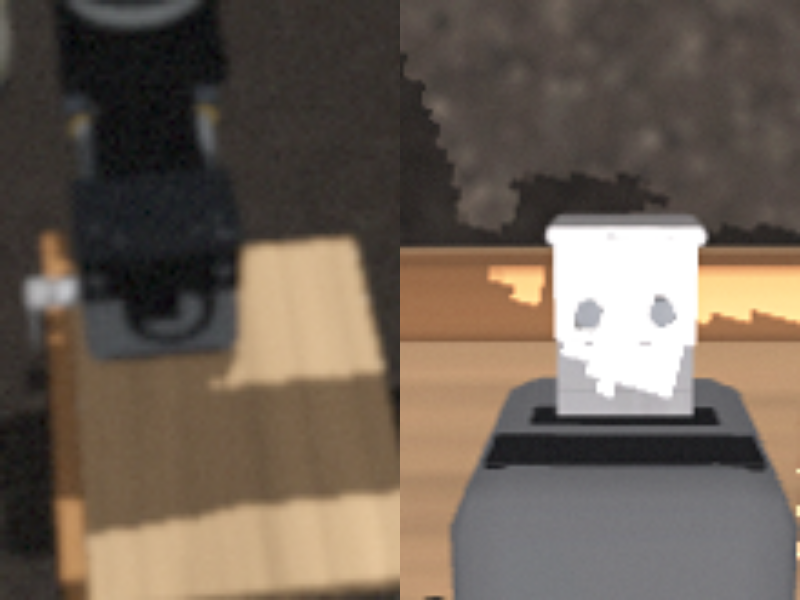

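The left panel (side view) shows the hook at crop (45,295), outside the strip. The right panel shows the hook lip beyond the strip's back edge, so the upstand is straddled. Now I'll draw the case back.

>>> jog_arm --increments '[{"tx":-10,"ty":0,"tz":0,"wx":0,"wy":0,"wz":0,"gripper":0.3},{"tx":-25,"ty":0,"tz":0,"wx":0,"wy":0,"wz":0,"gripper":0.3},{"tx":-42,"ty":0,"tz":0,"wx":0,"wy":0,"wz":0,"gripper":0.3},{"tx":-60,"ty":0,"tz":0,"wx":0,"wy":0,"wz":0,"gripper":0.3},{"tx":-75,"ty":0,"tz":0,"wx":0,"wy":0,"wz":0,"gripper":0.3}]'

```text
time: 7.38
position: [0.545, 0.0436, 0.0532]
tool_rot: [-3.117, -0.391, -0.006]
ft_force: [3.2, 1.6, -6.7]
grip_width: 0.48
grip_force: 30.0
```

>>> jog_arm --increments '[{"tx":-20,"ty":0,"tz":0,"wx":0,"wy":0,"wz":0,"gripper":0.3},{"tx":-40,"ty":0,"tz":0,"wx":0,"wy":0,"wz":0,"gripper":0.3},{"tx":-60,"ty":0,"tz":0,"wx":0,"wy":0,"wz":0,"gripper":0.3},{"tx":-77,"ty":0,"tz":0,"wx":0,"wy":0,"wz":0,"gripper":0.3},{"tx":-85,"ty":0,"tz":0,"wx":0,"wy":0,"wz":0,"gripper":0.3}]'

```text
time: 7.8
position: [0.4616, 0.0224, 0.0533]
tool_rot: [3.116, 0.391, 0.004]
ft_force: [4.3, 2.2, -4.8]
grip_width: 0.485
grip_force: 30.0
```

>>> jog_arm --increments '[{"tx":0,"ty":0,"tz":0,"wx":0,"wy":0,"wz":0,"gripper":0.3},{"tx":0,"ty":0,"tz":0,"wx":0,"wy":0,"wz":0,"gripper":0.3},{"tx":0,"ty":0,"tz":0,"wx":0,"wy":0,"wz":0,"gripper":0.3},{"tx":0,"ty":0,"tz":0,"wx":0,"wy":0,"wz":0,"gripper":0.3},{"tx":0,"ty":0,"tz":0,"wx":0,"wy":0,"wz":0,"gripper":0.3}]'

```text
time: 8.22
position: [0.4632, 0.0228, 0.0528]
tool_rot: [-3.117, -0.391, -0.002]
ft_force: [3.3, 2.4, -4.4]
grip_width: 0.476
grip_force: 30.0
```

```bash
python3 - <<'E'
from h import *
b=[.5778,.1040,.2485]
t=place(np.array([[-.131,-.05,0]]),b)[0];plan(t[0],t[1],.0377,b[2])
im=snap('side');w=snap('wrist')
P=np.array([[.085,-.05,.036],[-.085,-.07,.01],[-.085,-.12,.01],[-.085,0,.01]])
print('wrist: hook, front edge',proj(w,place(P,b)).round(1).tolist(),'side',proj(im,place(P,b)).round(1).tolist())
o=np.zeros((500,800,3),np.uint8)
o[:,:380]=cv2.resize(im['color'][150:290,220:326],(380,500));o[:,380:]=cv2.resize(w['color'][0:240,170:370],(420,500))
cv2.imwrite('pics/s6.png',o)
E
```

```text
shift [ 0.1 -0.5 15.1] w [-0.    -0.002  0.001] pos [0.4632 0.0228 0.0528] q7 -1.5 t 8.22 F [ 3.3  2.4 -4.4] grip 0.476 30.0
wrist: hook, front edge [[285.1, -177.8], [316.8, 167.7], [395.1, 168.1], [206.5, 167.9]] side [[228.5, 212.8], [292.5, 209.0], [289.7, 196.8], [296.6, 227.5]]
```

View pics/s6.png

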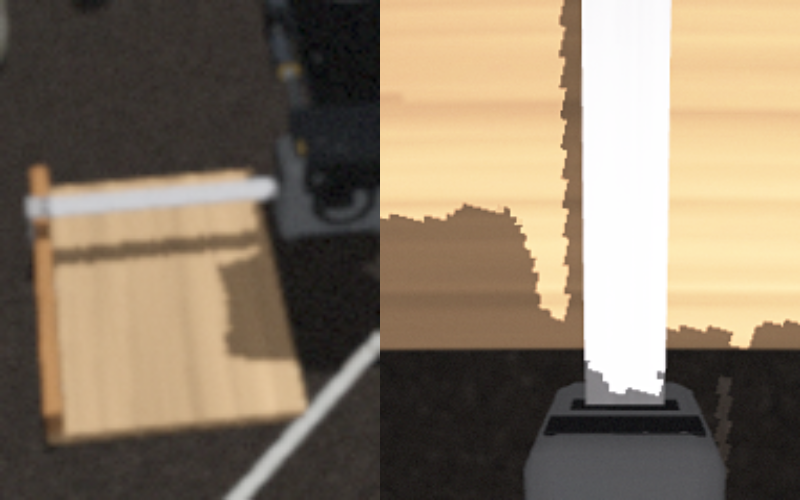

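The hook holds at the strip (pull about 4 N) and the blade spans the board. The front edge shows at wrist row 167.5, where it was predicted, so the case front is clear by about 5 mm. I'll lower it now.

>>> jog_arm --increments '[{"tx":0,"ty":0,"tz":4,"wx":0,"wy":0,"wz":0,"gripper":0.3},{"tx":0,"ty":0,"tz":7,"wx":0,"wy":0,"wz":0,"gripper":0.3},{"tx":0,"ty":0,"tz":10,"wx":0,"wy":0,"wz":0,"gripper":0.3},{"tx":0,"ty":0,"tz":13,"wx":0,"wy":0,"wz":0,"gripper":0.3},{"tx":0,"ty":0,"tz":14,"wx":0,"wy":0,"wz":0,"gripper":0.3}]'

```text
time: 8.73
position: [0.4625, 0.0219, 0.0393]
tool_rot: [3.117, 0.389, 0.001]
ft_force: [-0.6, 1.3, 12.6]
grip_width: 0.485
grip_force: 30.0
```

>>> jog_arm --increments '[{"tx":0,"ty":0,"tz":0,"wx":0,"wy":0,"wz":0,"gripper":0.3},{"tx":0,"ty":0,"tz":0,"wx":0,"wy":0,"wz":0,"gripper":0.3},{"tx":0,"ty":0,"tz":0,"wx":0,"wy":0,"wz":0,"gripper":0.3},{"tx":0,"ty":0,"tz":0,"wx":0,"wy":0,"wz":0,"gripper":0.3},{"tx":0,"ty":0,"tz":0,"wx":0,"wy":0,"wz":0,"gripper":0.3}]'

```text
time: 9.15
position: [0.4626, 0.0219, 0.0393]
tool_rot: [3.117, 0.389, 0.001]
ft_force: [2.3, 0.2, 5.0]
grip_width: 0.485
grip_force: 30.0
```

>>> jog_arm --increments '[{"tx":1,"ty":0,"tz":0,"wx":0,"wy":0,"wz":0,"gripper":0.3},{"tx":2,"ty":0,"tz":0,"wx":0,"wy":0,"wz":0,"gripper":0.3},{"tx":3,"ty":0,"tz":0,"wx":0,"wy":0,"wz":0,"gripper":0.3},{"tx":3,"ty":0,"tz":0,"wx":0,"wy":0,"wz":0,"gripper":0.3},{"tx":3,"ty":0,"tz":0,"wx":0,"wy":0,"wz":0,"gripper":0.3}]'

```text
time: 9.57
position: [0.4653, 0.0225, 0.0393]
tool_rot: [3.116, 0.389, 0.001]
ft_force: [1.1, 0.7, 6.9]
grip_width: 0.479
grip_force: 30.0
```

>>> jog_arm --increments '[{"tx":0,"ty":0,"tz":0,"wx":0,"wy":0,"wz":0,"gripper":0.6},{"tx":0,"ty":0,"tz":0,"wx":0,"wy":0,"wz":0,"gripper":0.6},{"tx":0,"ty":0,"tz":0,"wx":0,"wy":0,"wz":0,"gripper":0.8},{"tx":0,"ty":0,"tz":0,"wx":0,"wy":0,"wz":0,"gripper":1},{"tx":0,"ty":0,"tz":0,"wx":0,"wy":0,"wz":0,"gripper":1}]'

```text
time: 9.98
position: [0.4641, 0.0227, 0.0381]
tool_rot: [3.117, 0.39, -0.002]
ft_force: [0.6, -0.2, 0.6]
grip_width: 0.745
grip_force: 0.0
```

>>> jog_arm --increments '[{"tx":0,"ty":0,"tz":0,"wx":0,"wy":0,"wz":0,"gripper":1},{"tx":0,"ty":0,"tz":-10,"wx":0,"wy":0,"wz":0,"gripper":1},{"tx":0,"ty":0,"tz":-35,"wx":0,"wy":0,"wz":0,"gripper":1},{"tx":0,"ty":0,"tz":-65,"wx":0,"wy":0,"wz":0,"gripper":1},{"tx":0,"ty":0,"tz":-85,"wx":0,"wy":0,"wz":0,"gripper":1}]'

```text
time: 10.4
position: [0.4655, 0.0233, 0.1263]
tool_rot: [3.117, 0.391, 0.003]
ft_force: [0.3, 0.1, 0.5]
grip_width: 0.99
grip_force: 0.0
```

>>> jog_arm --increments '[{"tx":0,"ty":0,"tz":-10,"wx":0,"wy":0,"wz":0,"gripper":0.5},{"tx":-10,"ty":0,"tz":-10,"wx":0,"wy":0,"wz":0,"gripper":0},{"tx":-10,"ty":0,"tz":-10,"wx":0,"wy":0,"wz":0,"gripper":0},{"tx":-10,"ty":0,"tz":-10,"wx":0,"wy":0,"wz":0,"gripper":0},{"tx":-10,"ty":0,"tz":-10,"wx":0,"wy":0,"wz":0,"gripper":0}]'

```text
time: 10.82
position: [0.4548, 0.0204, 0.133]
tool_rot: [-3.117, -0.39, 0.002]
ft_force: [-0.5, -0.5, -0.2]
grip_width: 0.707
grip_force: 0.0
```

```bash
python3 - <<'E'
from h import *
b=[.5778,.1040,.2485]
plan(.4626,.0219,.13,b[2])
w=snap('wrist')
P=place(np.array([[-.085-.04+.018,-.05,.086],[-.085-.04-.018,-.05,.08],[-.085,-.029,.04],[-.085,-.071,.04],[-.085,0,.01]]),b)
print(P[0],proj(w,P).round(1).tolist())
im=snap('side')
o=np.zeros((500,800,3),np.uint8)
o[:,:380]=cv2.resize(im['color'][150:290,220:326],(380,500));o[:,380:]=cv2.resize(w['color'][100:340,180:380],(420,500))
cv2.imwrite('pics/s7.png',o)
print([(np.round(x['bbox'],1).tolist(),round(x['conf'],2)) for x in vision.spot_in('wrist','lock_front')],[(np.round(x['bbox'],1).tolist(),round(x['conf'],2)) for x in vision.spot_in('wrist','tape_center')])
E
```

```text
shift [8.  0.5 2.9] w [-0.     0.001  0.   ] pos [0.4548 0.0204 0.133 ] q7 -1.42 t 10.82 F [-0.5 -0.5 -0.2] grip 0.707 0.0
[0.48638429 0.02921919 0.086     ] [[284.9, 187.1], [285.0, 235.6], [257.9, 147.1], [312.2, 147.1], [227.3, 144.2]]
[([270.0, 179.8, 300.3, 248.2], 0.84)] [([257.6, 1.1, 318.4, 259.2], 0.63)]
```

View pics/s7.png

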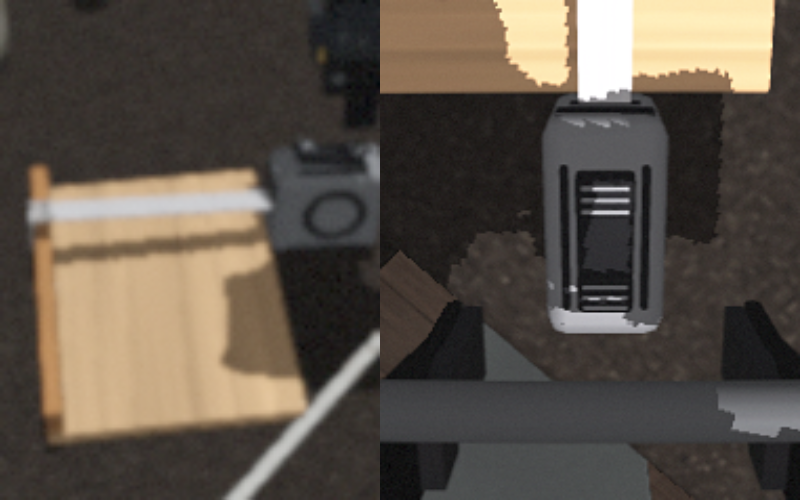

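The case stands upright at the front edge and hooked, with its rocker pads at crop (605,200) and (605,297). Before locking, I'll check how snug it is against the predicted features.

```bash
python3 - <<'E'
from h import *
b=[.5778,.1040,.2485]
w=snap('wrist');c=w['color']
for dx in(0,-.003,-.006):
    q=np.array([[-.165,-.05,.072],[-.165,-.05,.06],[-.085,-.05,.072],[-.1,-.05,.086],[-.15,-.05,.08],[-.125,-.029,.06],[-.125,-.071,.06]])+[dx,0,0]
    print(dx,proj(w,place(q,b)).round(1).tolist())
g=cv2.cvtColor(c,cv2.COLOR_BGR2GRAY)
print('rows 140-155 col 265',g[138:160,268].tolist());print('rear col 285',g[240:268,285].tolist());print('front pad col 285',g[172:215,285].tolist())
cv2.imwrite('pics/w8.png',cv2.resize(c[135:265,235:335],(615,600-0) if 0 else None,fx=4.6,fy=4.6,interpolation=cv2.INTER_CUBIC))
E
```

```text
0 [[285.3, 259.8], [285.3, 253.3], [285.2, 151.5], [285.1, 176.9], [285.2, 245.1], [257.2, 203.9], [313.3, 203.9]]
-0.003 [[285.3, 263.4], [285.3, 256.9], [285.2, 155.9], [285.1, 181.5], [285.2, 249.0], [257.3, 207.8], [313.2, 207.8]]
-0.006 [[285.3, 267.1], [285.3, 260.4], [285.2, 160.3], [285.1, 186.0], [285.2, 252.9], [257.4, 211.6], [313.1, 211.6]]
rows 140-155 col 265 [225, 157, 115, 119, 123, 113, 66, 39, 70, 75, 78, 77, 80, 59, 27, 14, 39, 65, 89, 105, 109, 89]
rear col 285 [24, 16, 70, 94, 82, 35, 19, 94, 92, 28, 121, 154, 75, 186, 192, 190, 179, 172, 163, 160, 77, 56, 53, 49, 46, 45, 50, 51]
front pad col 285 [92, 91, 91, 89, 90, 93, 90, 93, 93, 92, 32, 23, 23, 21, 22, 44, 51, 49, 188, 200, 67, 47, 47, 83, 221, 158, 47, 44, 38, 156, 199, 69, 30, 49, 55, 49, 48, 52, 49, 45, 49, 51, 48]
```

View pics/w8.png

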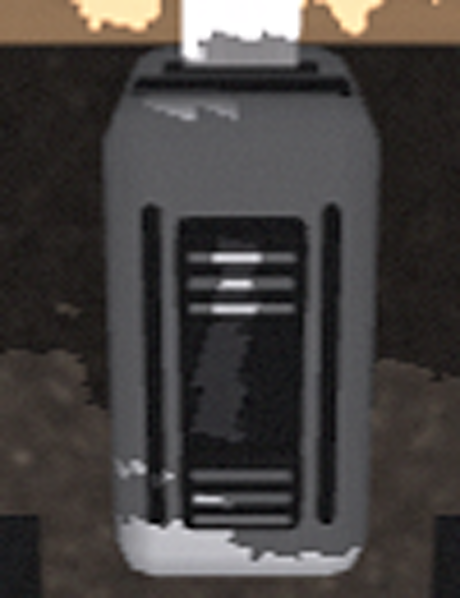

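Rear edge at row 260 and rocker ends at 182 and 249.6 match a case about 3 mm short of the edge. That is inside tolerance but not snug, so I'll regrip gently, seat it against the edge and release.

>>> jog_arm --increments '[{"tx":10,"ty":1,"tz":0,"wx":0,"wy":0,"wz":0,"gripper":1},{"tx":10,"ty":1,"tz":0,"wx":0,"wy":0,"wz":0,"gripper":1},{"tx":10,"ty":1,"tz":0,"wx":0,"wy":0,"wz":0,"gripper":1},{"tx":10,"ty":1,"tz":0,"wx":0,"wy":0,"wz":0,"gripper":1},{"tx":10,"ty":1,"tz":0,"wx":0,"wy":0,"wz":0,"gripper":1}]'

```text
time: 11.48
position: [0.4646, 0.0219, 0.1334]
tool_rot: [3.117, 0.39, -0.001]
ft_force: [-0.3, 0.5, -0.1]
grip_width: 0.77
grip_force: 0.0
```

>>> jog_arm --increments '[{"tx":0,"ty":0,"tz":20,"wx":0,"wy":0,"wz":0,"gripper":1},{"tx":0,"ty":0,"tz":45,"wx":0,"wy":0,"wz":0,"gripper":1},{"tx":0,"ty":0,"tz":70,"wx":0,"wy":0,"wz":0,"gripper":1},{"tx":0,"ty":0,"tz":85,"wx":0,"wy":0,"wz":0,"gripper":1},{"tx":0,"ty":0,"tz":92,"wx":0,"wy":0,"wz":0,"gripper":1}]'

```text
time: 11.9
position: [0.463, 0.0218, 0.0394]
tool_rot: [-3.117, -0.39, 0.006]
ft_force: [0.4, -0.2, 0.2]
grip_width: 0.989
grip_force: 0.0
```

>>> jog_arm --increments '[{"tx":0,"ty":0,"tz":0,"wx":0,"wy":0,"wz":0,"gripper":0.6},{"tx":0,"ty":0,"tz":0,"wx":0,"wy":0,"wz":0,"gripper":0.4},{"tx":0,"ty":0,"tz":0,"wx":0,"wy":0,"wz":0,"gripper":0.4},{"tx":0,"ty":0,"tz":0,"wx":0,"wy":0,"wz":0,"gripper":0.4},{"tx":0,"ty":0,"tz":0,"wx":0,"wy":0,"wz":0,"gripper":0.4}]' --grip_force 12

```text
time: 12.32
position: [0.4659, 0.0219, 0.0426]
tool_rot: [3.117, 0.39, 0.003]
ft_force: [0.1, -0.1, 0.5]
grip_width: 0.705
grip_force: 0.0
```

>>> jog_arm --increments '[{"tx":0,"ty":0,"tz":0,"wx":0,"wy":0,"wz":0,"gripper":0.4},{"tx":0,"ty":0,"tz":0,"wx":0,"wy":0,"wz":0,"gripper":0.4},{"tx":0,"ty":0,"tz":0,"wx":0,"wy":0,"wz":0,"gripper":0.4},{"tx":1,"ty":0,"tz":0,"wx":0,"wy":0,"wz":0,"gripper":0.4},{"tx":2,"ty":0,"tz":0,"wx":0,"wy":0,"wz":0,"gripper":0.4}]'

```text
time: 12.73
position: [0.4654, 0.0221, 0.0416]
tool_rot: [3.117, 0.39, -0.006]
ft_force: [-7.6, -0.7, 9.2]
grip_width: 0.48
grip_force: 12.0
```

>>> jog_arm --increments '[{"tx":0.5,"ty":0,"tz":0,"wx":0,"wy":0,"wz":0,"gripper":0.4},{"tx":1,"ty":0,"tz":0,"wx":0,"wy":0,"wz":0,"gripper":0.4},{"tx":1,"ty":0,"tz":0,"wx":0,"wy":0,"wz":0,"gripper":0.4},{"tx":1,"ty":0,"tz":0,"wx":0,"wy":0,"wz":0,"gripper":0.4},{"tx":1,"ty":0,"tz":0,"wx":0,"wy":0,"wz":0,"gripper":0.4}]'

```text
time: 13.15
position: [0.4655, 0.0221, 0.0415]
tool_rot: [3.116, 0.39, -0.009]
ft_force: [-8.6, -1.2, 8.8]
grip_width: 0.483
grip_force: 12.0
```

It read 8 N against the edge without moving, so the case was already snug. Now I'll release, lift, shut the fingers and move over the front pad.

>>> jog_arm --increments '[{"tx":-2,"ty":0,"tz":0,"wx":0,"wy":0,"wz":0,"gripper":0.4},{"tx":-2,"ty":0,"tz":0,"wx":0,"wy":0,"wz":0,"gripper":0.7},{"tx":-2,"ty":0,"tz":0,"wx":0,"wy":0,"wz":0,"gripper":1},{"tx":-2,"ty":0,"tz":0,"wx":0,"wy":0,"wz":0,"gripper":1},{"tx":-2,"ty":0,"tz":0,"wx":0,"wy":0,"wz":0,"gripper":1}]'

```text
time: 13.57
position: [0.4662, 0.0222, 0.0415]
tool_rot: [-3.117, -0.39, -0.0]
ft_force: [-0.7, 0.6, 0.1]
grip_width: 0.7
grip_force: 0.0
```

>>> jog_arm --increments '[{"tx":0,"ty":0,"tz":0,"wx":0,"wy":0,"wz":0,"gripper":1},{"tx":0,"ty":0,"tz":-10,"wx":0,"wy":0,"wz":0,"gripper":1},{"tx":0,"ty":0,"tz":-35,"wx":0,"wy":0,"wz":0,"gripper":1},{"tx":0,"ty":0,"tz":-65,"wx":0,"wy":0,"wz":0,"gripper":1},{"tx":0,"ty":0,"tz":-85,"wx":0,"wy":0,"wz":0,"gripper":1}]'

```text
time: 13.98
position: [0.4669, 0.0226, 0.1294]
tool_rot: [3.117, 0.391, 0.004]
ft_force: [0.9, 0.2, 0.4]
grip_width: 0.983
grip_force: 0.0
```

>>> jog_arm --increments '[{"tx":0,"ty":0,"tz":0,"wx":0,"wy":0,"wz":0,"gripper":0},{"tx":0,"ty":0,"tz":0,"wx":0,"wy":0,"wz":0,"gripper":0},{"tx":0,"ty":0,"tz":0,"wx":0,"wy":0,"wz":0,"gripper":0},{"tx":0,"ty":0,"tz":0,"wx":0,"wy":0,"wz":0,"gripper":0},{"tx":0,"ty":0,"tz":0,"wx":0,"wy":0,"wz":0,"gripper":0}]'

```text
time: 14.4
position: [0.4651, 0.0222, 0.1255]
tool_rot: [-3.117, -0.39, 0.003]
ft_force: [-1.4, 0.1, 0.4]
grip_width: 0.708
grip_force: 0.0
```

>>> jog_arm --increments '[{"tx":0,"ty":0,"tz":0,"wx":0,"wy":0,"wz":0,"gripper":0},{"tx":0,"ty":0,"tz":0,"wx":0,"wy":0,"wz":0,"gripper":0},{"tx":0,"ty":0,"tz":0,"wx":0,"wy":0,"wz":0,"gripper":0},{"tx":0,"ty":0,"tz":0,"wx":0,"wy":0,"wz":0,"gripper":0},{"tx":0,"ty":0,"tz":0,"wx":0,"wy":0,"wz":0,"gripper":0}]'

```text
time: 14.82
position: [0.466, 0.0222, 0.1264]
tool_rot: [-3.117, -0.39, 0.0]
ft_force: [0.4, 0.7, 0.1]
grip_width: 0.328
grip_force: 0.0
```

```bash
python3 - <<'E'
from h import *
plan(.4845,.0278,.095,.2485)
w=snap('wrist');c=w['color'];g=cv2.cvtColor(c,cv2.COLOR_BGR2GRAY)
b=[.5778,.1040,.2485]
print(proj(w,place(np.array([[-.103,-.051,.086],[-.110,-.051,.086],[-.153,-.051,.08],[-.128,-.071,.072],[-.128,-.029,.072]]),b)).round(1).tolist())
print([(np.round(x['bbox'],1).tolist(),round(x['conf'],2)) for x in vision.spot_in('wrist','lock_front')],[(np.round(x['bbox'],1).tolist(),round(x['conf'],2)) for x in vision.spot_in('wrist','tape_center')])
E
```

```text
shift [19.3 -0.8 31.4] w [-0.  0.  0.] pos [0.466  0.0222 0.1264] q7 -1.44 t 14.82 F [0.4 0.7 0.1] grip 0.328 0.0
[[284.9, 200.4], [284.9, 210.9], [285.0, 267.3], [313.3, 229.9], [253.8, 230.0]]
[([71.3, 2.6, 373.3, 157.0], 0.52), ([478.1, 410.1, 493.8, 419.1], 0.39)] [([460.4, 346.6, 502.9, 420.0], 0.78), ([256.4, 3.6, 315.3, 276.9], 0.6)]
```

>>> jog_arm --increments '[{"tx":10,"ty":-1,"tz":0,"wx":0,"wy":0,"wz":0,"gripper":0},{"tx":19,"ty":-1,"tz":5,"wx":0,"wy":0,"wz":0,"gripper":0},{"tx":19,"ty":-1,"tz":15,"wx":0,"wy":0,"wz":0,"gripper":0},{"tx":19,"ty":-1,"tz":25,"wx":0,"wy":0,"wz":0,"gripper":0},{"tx":19,"ty":-1,"tz":27,"wx":0,"wy":0,"wz":0,"gripper":0}]'

```text
time: 15.38
position: [0.4824, 0.0278, 0.0971]
tool_rot: [-3.116, -0.39, 0.007]
ft_force: [-0.2, 0.6, 0.4]
grip_width: 0.001
grip_force: 0.0
```

>>> jog_arm --increments '[{"tx":0,"ty":0,"tz":0,"wx":0,"wy":0,"wz":0,"gripper":0},{"tx":0,"ty":0,"tz":0,"wx":0,"wy":0,"wz":0,"gripper":0},{"tx":0,"ty":0,"tz":2,"wx":0,"wy":0,"wz":0,"gripper":0},{"tx":0,"ty":0,"tz":4,"wx":0,"wy":0,"wz":0,"gripper":0},{"tx":0,"ty":0,"tz":6,"wx":0,"wy":0,"wz":0,"gripper":0}]'

```text
time: 15.8
position: [0.4844, 0.0277, 0.0937]
tool_rot: [3.117, 0.389, 0.001]
ft_force: [0.1, -0.1, 0.4]
grip_width: 0.006
grip_force: 0.0
```

```bash
python3 - <<'E'
from h import *
plan(.4845,.0278,.086,.2485)
w=snap('wrist');im=snap('side')
o=np.zeros((500,800,3),np.uint8)
o[:,:400]=cv2.resize(im['color'][110:230,270:366],(400,500));o[:,400:]=cv2.resize(w['color'][130:330,200:360],(400,500))
cv2.imwrite('pics/s9.png',o)
E
```

```text
shift [ 0.1 -0.   7.7] w [ 0.001 -0.001  0.   ] pos [0.4844 0.0277 0.0937] q7 -1.5 t 15.8 F [ 0.1 -0.1  0.4] grip 0.006 0.0
```

View pics/s9.png

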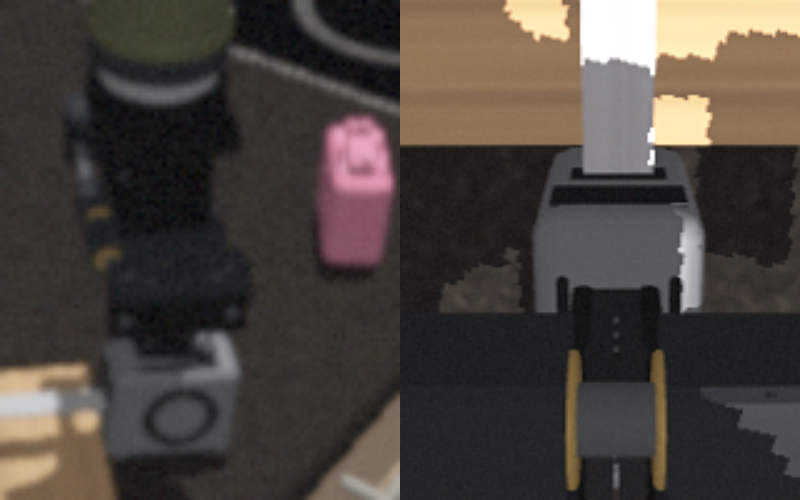

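The fingers sit over the rocker's front half (crop (165,335) in the side view), with the rear pad clear behind them. I'll press in small steps.

>>> jog_arm --increments '[{"tx":0,"ty":0,"tz":2,"wx":0,"wy":0,"wz":0,"gripper":0},{"tx":0,"ty":0,"tz":4,"wx":0,"wy":0,"wz":0,"gripper":0},{"tx":0,"ty":0,"tz":6,"wx":0,"wy":0,"wz":0,"gripper":0},{"tx":0,"ty":0,"tz":7,"wx":0,"wy":0,"wz":0,"gripper":0},{"tx":0,"ty":0,"tz":8,"wx":0,"wy":0,"wz":0,"gripper":0}]'

```text
time: 16.32
position: [0.4853, 0.0281, 0.0861]
tool_rot: [3.117, 0.39, 0.004]
ft_force: [1.6, -0.1, 2.0]
grip_width: 0.007
grip_force: 1.3
```

>>> jog_arm --increments '[{"tx":0,"ty":0,"tz":0.5,"wx":0,"wy":0,"wz":0,"gripper":0},{"tx":0,"ty":0,"tz":1,"wx":0,"wy":0,"wz":0,"gripper":0},{"tx":0,"ty":0,"tz":1.5,"wx":0,"wy":0,"wz":0,"gripper":0},{"tx":0,"ty":0,"tz":2,"wx":0,"wy":0,"wz":0,"gripper":0},{"tx":0,"ty":0,"tz":2,"wx":0,"wy":0,"wz":0,"gripper":0}]'

```text
time: 16.73
position: [0.4853, 0.0281, 0.0844]
tool_rot: [3.117, 0.39, 0.004]
ft_force: [2.4, 1.0, 6.5]
grip_width: 0.004
grip_force: 2.8
```

>>> jog_arm --increments '[{"tx":0,"ty":0,"tz":0.5,"wx":0,"wy":0,"wz":0,"gripper":0},{"tx":0,"ty":0,"tz":1,"wx":0,"wy":0,"wz":0,"gripper":0},{"tx":0,"ty":0,"tz":1.5,"wx":0,"wy":0,"wz":0,"gripper":0},{"tx":0,"ty":0,"tz":2,"wx":0,"wy":0,"wz":0,"gripper":0},{"tx":0,"ty":0,"tz":2,"wx":0,"wy":0,"wz":0,"gripper":0}]'

```text
time: 17.15
position: [0.4862, 0.0283, 0.0833]
tool_rot: [3.117, 0.39, 0.006]
ft_force: [1.2, 0.7, 10.5]
grip_width: 0.004
grip_force: 5.2
```

>>> jog_arm --increments '[{"tx":0,"ty":0,"tz":0.5,"wx":0,"wy":0,"wz":0,"gripper":0},{"tx":0,"ty":0,"tz":1,"wx":0,"wy":0,"wz":0,"gripper":0},{"tx":0,"ty":0,"tz":1,"wx":0,"wy":0,"wz":0,"gripper":0},{"tx":0,"ty":0,"tz":1,"wx":0,"wy":0,"wz":0,"gripper":0},{"tx":0,"ty":0,"tz":1,"wx":0,"wy":0,"wz":0,"gripper":0}]'

```text
time: 17.57
position: [0.4872, 0.0285, 0.0826]
tool_rot: [3.117, 0.39, 0.01]
ft_force: [5.2, 1.8, 8.2]
grip_width: 0.008
grip_force: 4.4
```

>>> jog_arm --increments '[{"tx":0,"ty":0,"tz":1,"wx":0,"wy":0,"wz":0,"gripper":0},{"tx":0,"ty":0,"tz":2,"wx":0,"wy":0,"wz":0,"gripper":0},{"tx":0,"ty":0,"tz":2,"wx":0,"wy":0,"wz":0,"gripper":0},{"tx":0,"ty":0,"tz":2,"wx":0,"wy":0,"wz":0,"gripper":0},{"tx":0,"ty":0,"tz":2,"wx":0,"wy":0,"wz":0,"gripper":0}]'

```text
time: 17.98
position: [0.4883, 0.0286, 0.0816]
tool_rot: [3.117, 0.39, 0.013]
ft_force: [4.3, 1.4, 13.6]
grip_width: 0.007
grip_force: 6.8
```

>>> jog_arm --increments '[{"tx":-1,"ty":0,"tz":-6,"wx":0,"wy":0,"wz":0,"gripper":0},{"tx":-2,"ty":0,"tz":-20,"wx":0,"wy":0,"wz":0,"gripper":0},{"tx":-12,"ty":0,"tz":-40,"wx":0,"wy":0,"wz":0,"gripper":0.4},{"tx":-25,"ty":1,"tz":-54,"wx":0,"wy":0,"wz":0,"gripper":0.7},{"tx":-31,"ty":1,"tz":-56,"wx":0,"wy":0,"wz":0,"gripper":0.7}]'

```text
time: 18.4
position: [0.4533, 0.0186, 0.1356]
tool_rot: [3.116, 0.389, -0.001]
ft_force: [0.5, 0.3, 0.0]
grip_width: 0.153
grip_force: 0.0
```

>>> jog_arm --increments '[{"tx":0,"ty":0,"tz":0,"wx":0,"wy":0,"wz":0,"gripper":0.7},{"tx":0,"ty":0,"tz":0,"wx":0,"wy":0,"wz":0,"gripper":0.7},{"tx":0,"ty":0,"tz":0,"wx":0,"wy":0,"wz":0,"gripper":0.7},{"tx":0,"ty":0,"tz":0,"wx":0,"wy":0,"wz":0,"gripper":0.7},{"tx":0,"ty":0,"tz":0,"wx":0,"wy":0,"wz":0,"gripper":0.7}]'

```text
time: 18.82
position: [0.4541, 0.0195, 0.1337]
tool_rot: [-3.116, -0.39, 0.002]
ft_force: [0.2, 0.2, -0.6]
grip_width: 0.529
grip_force: 0.0
```

```bash
python3 - <<'E'
from h import *
plan(.4548,.0204,.133,.2485)
w=snap('wrist','w10.png');c=w['color'];g=cv2.cvtColor(c,cv2.COLOR_BGR2GRAY)
b=[.5778,.1040,.2485]
d=place(np.array([[-.110,-.05,.086],[-.110,-.05,.082],[-.085,0,.01],[-.168,-.05,.072]]),b)
print(proj(w,d).round(1).tolist())
im=snap('side')
old=cv2.imread('pics/w8.png')
o=np.zeros((598,800,3),np.uint8)
n=cv2.resize(c[135:265,235:335],None,fx=4.6,fy=4.6,interpolation=cv2.INTER_CUBIC)
o[:,:460]=n;o[:,460:]=cv2.resize(im['color'][140:261,255:324],(340,598))
cv2.imwrite('pics/s10.png',o)
for col in(279,285,291): print([ (r,int(v)) for r,v in enumerate(g[:,col]) if 180<=r<=262 and v>80 ])
E
```

```text
shift [ 0.9 -0.7  0.7] w [-0.001  0.001  0.001] pos [0.4541 0.0195 0.1337] q7 -1.41 t 18.82 F [ 0.2  0.2 -0.6] grip 0.529 0.0
[[283.8, 190.0], [283.9, 188.7], [226.7, 143.0], [284.1, 261.6]]
[(183, 106), (189, 101), (230, 104), (236, 102), (241, 100), (242, 105), (246, 90), (248, 201), (249, 197), (250, 194), (251, 183), (252, 179), (253, 168), (254, 162), (255, 82)]
[(183, 233), (184, 174), (189, 236), (190, 182), (218, 81), (220, 82), (222, 82), (230, 251), (231, 182), (236, 104), (241, 98), (242, 105), (246, 90), (247, 90), (248, 87), (249, 86), (250, 85), (251, 150), (252, 141), (253, 133), (254, 168), (255, 82)]
[(183, 105), (189, 107), (230, 113), (236, 105), (241, 99), (242, 103), (246, 93), (247, 91), (248, 90), (249, 89), (250, 93), (251, 88), (252, 85), (253, 83), (255, 84)]
```

View pics/s10.png

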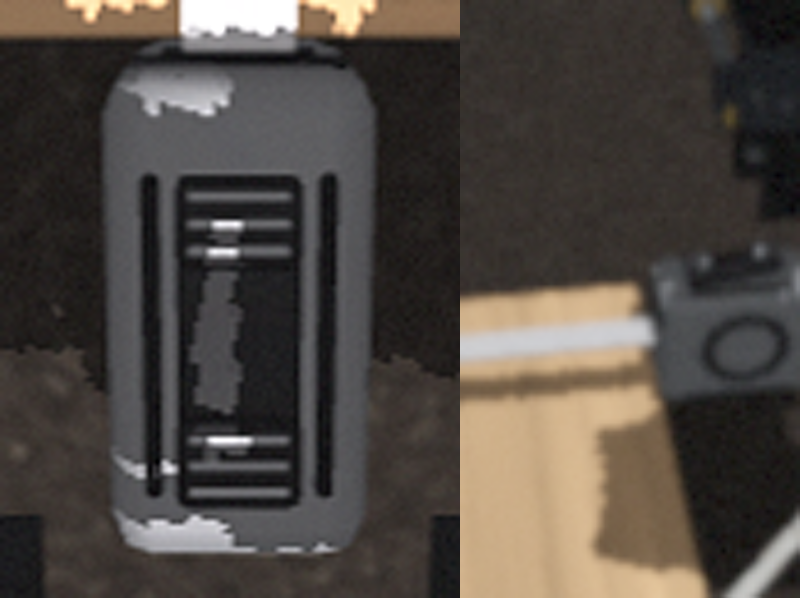

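The pad ridges moved (front centre from 196 to 183.5, rear from 243 to 236). The front pad is down, and the rows match an upright case tight on the edge. I've already viewed more than the allotted 10 pictures (13), so I'll check the hook by numbers only.

>>> jog_arm --increments '[{"tx":30,"ty":0,"tz":-5,"wx":0,"wy":0,"wz":0,"gripper":0.7},{"tx":65,"ty":0,"tz":-5,"wx":0,"wy":0,"wz":0,"gripper":0.7},{"tx":100,"ty":0,"tz":-5,"wx":0,"wy":0,"wz":0,"gripper":0.7},{"tx":135,"ty":0,"tz":-5,"wx":0,"wy":0,"wz":0,"gripper":0.7},{"tx":155,"ty":0,"tz":-5,"wx":0,"wy":0,"wz":0,"gripper":0.7}]'

```text
time: 19.33
position: [0.6077, 0.0583, 0.1388]
tool_rot: [-3.116, -0.389, -0.002]
ft_force: [-0.1, 0.4, 0.6]
grip_width: 0.699
grip_force: 0.0
```

>>> jog_arm --increments '[{"tx":0,"ty":0,"tz":0,"wx":0,"wy":0,"wz":0,"gripper":0.7},{"tx":0,"ty":0,"tz":0,"wx":0,"wy":0,"wz":0,"gripper":0.7},{"tx":0,"ty":0,"tz":0,"wx":0,"wy":0,"wz":0,"gripper":0.7},{"tx":0,"ty":0,"tz":0,"wx":0,"wy":0,"wz":0,"gripper":0.7},{"tx":0,"ty":0,"tz":0,"wx":0,"wy":0,"wz":0,"gripper":0.7}]'

```text
time: 19.75
position: [0.6038, 0.0569, 0.1397]
tool_rot: [3.116, 0.389, -0.0]
ft_force: [-0.3, 0.5, 0.6]
grip_width: 0.702
grip_force: 0.0
```

```bash
python3 - <<'E'
from h import *
b=[.5778,.1040,.2485]
plan(.6,.05,.133,.2485)
w=snap('wrist','w11.png');c=w['color'];g=cv2.cvtColor(c,cv2.COLOR_BGR2GRAY)
n=['back edge L','back edge R','front of strip','hook outer x87.5','hook outer 90.5','hook outer 93.5','hook y+11','hook y-11']
P=np.array([[.085,-.02,.033],[.085,-.09,.033],[.073,-.02,.033],[.0875,-.05,.036],[.0905,-.05,.036],[.0935,-.05,.036],[.0875,-.039,.036],[.0875,-.061,.036]])
p=proj(w,place(P,b)).round(1)
for a,q in zip(n,p): print(a,q)
print([(np.round(x['bbox'],1).tolist(),round(x['conf'],2)) for x in vision.spot_in('wrist','tape_hook')])
u=int(p[3][0]);r=int(p[3][1])
for col in(int(p[0][0]),u-8,u,u+8,int(p[1][0])):
    print(col,r-14,c[r-14:r+26,col].astype(int).tolist() if 0 else list(zip(g[r-14:r+26,col].tolist(),(c[r-14:r+26,col,2].astype(int)-c[r-14:r+26,col,0]).tolist())))
print('row r+5', g[r+5,u-30:u+30].tolist())
E
```

```text
shift [-5.4  5.7  6.7] w [ 0.001  0.    -0.   ] pos [0.6038 0.0569 0.1397] q7 -1.62 t 19.75 F [-0.3  0.5  0.6] grip 0.702 0.0
back edge L [245.9 124.9]
back edge R [333.  124.9]
front of strip [246.3 140.1]
hook outer x87.5 [283.2 121.7]
hook outer 90.5 [283.2 117.8]
hook outer 93.5 [283.2 113.8]
hook y+11 [269.3 121.7]
hook y-11 [297.1 121.7]
[([271.7, 124.4, 294.9, 194.5], 0.61)]
245 107 [(54, 11), (56, 10), (57, 14), (60, 13), (60, 12), (61, 13), (60, 13), (67, 13), (66, 13), (64, 13), (62, 13), (65, 13), (60, 13), (33, 5), (35, 6), (35, 8), (33, 4), (61, 29), (124, 86), (168, 122), (183, 124), (190, 125), (190, 125), (194, 125), (197, 122), (202, 121), (207, 123), (165, 123), (93, 67), (96, 66), (95, 68), (93, 63), (87, 59), (114, 57), (125, 59), (124, 60), (124, 61), (127, 59), (126, 59), (126, 60)]
275 107 [(53, 8), (53, 11), (57, 10), (56, 11), (53, 12), (55, 11), (50, 9), (56, 12), (59, 12), (54, 13), (33, 7), (38, 5), (35, 6), (28, 6), (81, 2), (255, 0), (255, 0), (255, 0), (254, 0), (254, 0), (254, 1), (254, 0), (255, 0), (254, 0), (254, 0), (254, 0), (254, -1), (255, 0), (
[... 982 characters left out ...]
), (60, 12), (58, 14), (61, 13), (61, 12), (60, 11), (60, 11), (59, 13), (57, 10), (57, 12), (49, 10), (30, 5), (26, 9), (33, 9), (56, 30), (118, 88), (170, 124), (183, 126), (190, 125), (193, 124), (195, 124), (199, 122), (202, 121), (204, 121), (205, 121), (207, 121), (210, 122), (165, 126), (86, 58), (81, 43), (105, 47), (123, 59), (123, 58), (126, 61), (128, 63), (129, 61), (129, 64)]
row r+5 [169, 170, 170, 169, 170, 170, 170, 170, 173, 172, 170, 170, 169, 171, 172, 169, 171, 171, 170, 131, 211, 255, 254, 253, 253, 253, 253, 253, 253, 253, 253, 253, 253, 253, 254, 254, 254, 254, 254, 254, 254, 254, 254, 255, 244, 169, 166, 170, 170, 170, 169, 170, 169, 169, 171, 171, 170, 171, 170, 171]
```

The strip's back edge is at row 124.5 and the hook's outer face at 121.2. That 3.3 px offset matches the 3.2 px predicted for a hook tight on the strip. Pad separation is 52.5 px, against about 52.7 expected when locked and 48.5 when unlocked. I'm handing in.

```bash
python3 -c "
from bench import ctrl
print(ctrl.close_job())"
```

```text
the job is handed in; nothing more can be done
None
```

I handed the job in with the tape hooked behind the upstand, the case standing against the board's front edge and the rocker pressed to locked. The last camera measurements supported all three, but no verdict came back, and I viewed 13 pictures, over the limit of 10.

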